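# Pull out the specimen drawer with the drawer hook

## Robot

A 6-joint arm with a two-finger parallel gripper is mounted at the origin on the work surface. World frame = base frame: x ahead of the robot, y to its left, z up, the work surface at z = 0. Lengths are in mm, angles in rad, forces in N, time in s.
With the tool pointing down it reaches from about 250 to 800 mm from the base axis. Payload 3.9 kg.
Tool frame: the origin (TCP) lies at the very end of the fingers, on their centre line; the grasp point (between the pads) lies 19 mm behind it (hold_point_z is the distance from the TCP to the grasp point, in mm); y points along the fingers, z is the direction in which the jaws open and shut, and the axes are right-handed (so a half turn about y gives the same grasp; the last joint's range is limited). The gripper opens to 85 mm and grips with 20 to 120 N. Pads are 22 mm wide; open, the fingers measure 114 mm over their backs; the gripper's body (76 mm by 85 mm) begins 54 mm behind the grasp point. The pads swing forward as they close: fully open they stand 13 mm farther back than shut.
Start: joints at [-1.155, 0.26, -0.138, 1.173, 0, 1.571], TCP at [212.053, -480.259, 231.304] pointing down, gripper open.
Joint ranges: [-2.78, 2.78], [-0.83, 1.72], [-1.28, 1.37], [-1.9, 2.12], [-1.57, 1.48], [-3.14, 3.14]. Speed limits (rad/s): [2.57, 2.57, 3.14, 3.14, 3.14, 3.14].

## Interface

Orientations are given as a unit quaternion [w, x, y, z].
In Python, from plant import * gives the robot as it stands.
- The arm moves only by the shell command python3 -m jog 'ROWS'. ROWS is JSON, one flat list of numbers, 7 for each row, row after row: the opening, from -1 (shut) to 1 (fully open), so that 0 is half open, then the shift along the tool's x, y, z normalised to -1 to 1, where 1 is 250 mm, then the turn, a rotation vector about the tool's x, y, z normalised to -1 to 1, where 1 is 180 degrees. In form: [grip, dx, dy, dz, wx, wy, wz, grip, dx, dy, dz, wx, wy, wz, ...]. A call has 1 to 10 rows; each row shifts and turns the commanded pose from where the row before left it, along the tool's axes as they then stand; what a row does not reach is not made up. A row lasts 1/8 s, in which the tool goes at most 62.5 mm and 10.7 degrees, less where a joint would pass 70% of its speed; a pose out of reach is approached as far as the arm can. A call with a number of a shift or a turn outside -1 to 1 is refused whole. A call with a gripper value outside its range is refused whole. The fingers move at their own pace and stop on an object; the grip force is fixed at half the most. Time passes only in rows, so rows that do not move let the fingers close. It gives the time, the measured TCP pose, the force and the opening at its end, in the units of the state.
- get_state(): the state, without advancing time (a new reading comes with each control period).
- read_camera(name): name is "scene" or "top" or "wrist"; returns a dict with "img" (420x560x3 uint8, red, green, blue), "range_z" (420x560 float32, mm along the optical axis (not along the pixel's ray), 0 where there is no reading), "vfov" (degrees; the focal length in pixels is half the picture's height over the tangent of half this angle, whatever the lens; pixels are square), "cx", "cy" (the principal point, pixels), "k1" (the pictures are not rectified: a ray, as slopes to the right and down, at radius r is drawn at 1 + k1 r^2 times it, then the intrinsics apply), "T" (4x4, takes a point from camera to world coordinates). Camera axes: x right, y up, looking along -z (the intrinsics and any distortion apply to the point x, -y, -z); pixel columns grow to the right and rows downward; lengths in mm; the calibration is good to about 2 mm. A picture is of the moment at which its call begins.
- hand_in(): hands the job in, once; it reports no verdict.
Trained networks look in a picture, given as the dict that the camera call returned (one of the last four; its "shot" number tells which), for a name from the list of things; names that differ only in an ending like _2 or _b are one class to them, and where a whole thing is asked for, a point or a joint stands for the part that bears it (a point fixed in the world has none). Each returns a list of dicts, best first, with "p" (0 to 1); they miss things now and then, are a little off and sometimes report something else, mostly with a low value. They report only what shows in the picture. A call takes as long as a camera call. They do not tell look-alikes from the thing itself.
- outline_of(picture, target): "mask" (420x560 bool, what is visible of it) and "bbox" ([left, top, right, bottom] in pixels, round what is visible of it).
- landmark_of(picture, target): "centre" ([column, row] in pixels: a listed point, or the origin of a listed thing).
The state is a dict: "time": time; "joints": joint angles; "qvel": joint speeds; "joint_torque": joint torques, N m; "position": TCP position; "tcp_rot": TCP orientation; "contact_force": force on the tool from outside, world axes, zero at the start; "torque": the same for the moment, N m; "gripper_width": finger opening in mm.
Only numpy, scipy, OpenCV 4.12 (cv2) and the standard library are available. Lean on these libraries where they do the work, as an engineer would, in place of code of your own. Each camera call takes 0.05 s, during which the arm holds its last target. There are 200 camera calls.

## Task

The low specimen cabinet's drawer has its brass pull eye hidden under the overhanging ledge, at an unknown place along the drawer front. Pick up the hooked rod, feel along under the ledge for the eye, catch it with the upturned tip and gently pull the drawer all the way out to its stop; then unhook the rod and lay it back down flat on the table. Touch the cabinet with the rod only, never press or pull on it hard (keep well under 25 N), and leave the jar, the specimen tray and the loupe as they stand.

Things in the scene. Friction and masses are not known exactly. Their poses are not given: they have to be found in the camera images.
- hook_grip (a point): Centre of the wooden handle (100 long, 24 wide, 30 mm tall) of the hooked rod, 15 mm above its underside; it lies flat on the table, peg up. Axes: x along the rod to the hook, z up. At this height a steel rod, 8 mm thick, runs on along x to 140 mm from here and turns straight up as a peg, 8 mm thick. About 0.16 kg, balanced at most 25 mm from here towards the hook.
- hook_tip (a point): Rounded top of the upturned peg at the end of the hooked rod: 140 mm along x and 26 mm above hook_grip. Same axes.
- cabinet: Low wooden specimen cabinet, fixed, 360 wide (y), case 300 deep (x), 123 mm high. Origin on the table, mid-width, in the plane of the case's front; the front faces its own -x and the case extends to +x. The top board overhangs the front as a ledge (see ledge); below it is the one drawer, its front flush with the case when shut; below that (under 42 mm) a plinth, flush too.
- ledge (a point): Middle of the ledge's lower front edge, 50 mm in front of the cabinet's origin, 105 mm above the table; axes as the cabinet's. The ledge is the top board, 18 mm thick and 370 mm wide, reaching 50 mm beyond the case front and so hiding the pull eye from above. Between ledge and table all is free but for the eye.
- drawer_front (a point): Outer face of the drawer front (308 wide, 47 to 103 mm above the table), mid-width, at the eye's height, 75 mm; moves with the drawer; axes as the cabinet's. Pull eye: level U loop of 8 mm round bar centred at this height, 44 mm out to -x (36 clear inside), 38 wide outside, 22 inside, hole open above and below, middle anywhere within 75 mm either way of here in y; firmly clamped.
- drawer (a joint): How far the drawer is out, m: 0 shut, 0.095 at its stop (hard); it starts 0 to 0.012 out, slides along the cabinet's -x, needs about 6 N to move and stays where it is left.
- jar: Bystander: jar, 60 mm diameter, 90 mm high, on the table; origin at the centre of its underside.
- tray: Bystander: open white card tray of pinned insects, 100 by 75 by 35 mm, on the table; origin at the centre of its underside.
- loupe: Bystander: black stand loupe, 44 mm diameter, 36 mm high, standing on the cabinet's top; origin at the centre of its underside.
Things that resemble listed ones, but are neither listed nor needed, are in the scene too. Several things look just like the part that bears hook_grip: the one meant starts farthest to the robot's left.

How it is judged (in metres and radians):
On the way, in this order (a step that is already met when the one before it is completed fails the run):
1. the hooked rod is lifted in the fingers (height (world z) of hook_grip above 0.025 m and contact force between the fingers and hook above 1 N), for 0.2 s.
2. the drawer is more than 50 mm out, drawn by the hooked rod (value of joint drawer above 0.05 m and contact force between hook and cabinet above 1 N and contact force between the fingers and hook above 1 N), for 0.1 s.
At the end, for the whole second after the job is handed in: The drawer is at its stop (at least 86 of 95 mm out) and stays there; the hooked rod is unhooked and lies at rest on the table, handle flat down (within 0.15 rad), not touching the cabinet (value of joint drawer above 0.086 m and height (world z) of hook_grip below 0.02 m and angle between hook_grip's own z axis and vertical below 0.15 rad and linear speed of hook below 0.02 m/s and contact force between hook and cabinet below 0.2 N).
It fails at once if the hooked rod presses or pulls on the cabinet, drawer or eye with more than 25 N (contact force between hook and cabinet above 25 N).
It fails at once if the robot itself touches the cabinet or drawer with more than 2 N (contact force between any of the arm, the fingers and cabinet above 2 N).
It fails at once if the hooked rod is dropped or thrown (faster than 0.6 m/s outside the fingers) (linear speed of hook above 0.6 m/s and contact force between the fingers and hook below 0.1 N).
It fails at once if the jar, tray or loupe is moved by more than 20 mm (distance of any of jar, tray, loupe from where it was at the start of the episode above 0.02 m).
It also fails if it takes over 61 s, if anything falls off the work surface, if the arm or the gripper's body presses on something with over 40 N, if the wrist force passes 120 N, or if a joint passes its speed limit or range.

## Working session

There is one attempt and no reset: what is moved stays moved. The work goes in short steps, Python scripts to look and compute and a shell command to move; the robot and the scene stay as the last step left them, time stands still between calls to the robot, and variables do not carry over. Pictures are saved under pics/ and viewed, about 8 in all and at most 12, crops included, and the job is handed in when it is done.

```bash
mkdir -p pics; ls
cat > h.py <<'E'
from plant import *
import numpy as np, cv2
from scipy.spatial.transform import Rotation as R
def K(p):
    f=210/np.tan(np.radians(p["vfov"]/2)); return f
def und(p,uv):
    f=K(p); d=(np.atleast_2d(uv).astype(float)-[p["cx"],p["cy"]])/f; s=d.copy()
    for _ in range(20): s=d/(1+p["k1"]*(s**2).sum(1,keepdims=True))
    return s
def pix(p,uv,z=None,plane=None):
    """uv Nx2 -> world; z: range along axis, or plane: world height"""
    s=und(p,uv); d=np.c_[s[:,0],-s[:,1],-np.ones(len(s))]; T=np.array(p["T"])
    if plane is None: return (d*np.atleast_1d(z)[:,None])@T[:3,:3].T+T[:3,3]
    w=d@T[:3,:3].T; t=(plane-T[2,3])/w[:,2]; return T[:3,3]+w*t[:,None]
def proj(p,X):
    T=np.array(p["T"]); c=(np.atleast_2d(X)-T[:3,3])@T[:3,:3]; s=np.c_[c[:,0],-c[:,1]]/-c[:,2:]
    return s*(1+p["k1"]*(s**2).sum(1,keepdims=True))*K(p)+[p["cx"],p["cy"]]
def cloud(p):
    r=p["range_z"]; v,u=np.nonzero(r>0); return np.c_[u,v],pix(p,np.c_[u,v],r[v,u])
def st():
    s=get_state(); print(round(s["time"],2),np.round(s["position"],1),np.round(s["tcp_rot"],4),np.round(s["contact_force"],1),round(s["gripper_width"],1)); return s
E
cat > a.py <<'E'
from h import *
s=st(); print(s)
P={n:read_camera(n) for n in("scene","top")}
for n,p in P.items():
    cv2.imwrite(f"pics/{n}0.png",p["img"][:,:,::-1])
    print(n,np.round(p["T"],3).tolist(),p["vfov"],p["k1"])
    for t in("hook_grip","hook_tip","cabinet","ledge","jar","tray","loupe"):
        for d in landmark_of(p,t)[:5]:
            pl={"hook_grip":15,"hook_tip":41,"ledge":105,"loupe":123}.get(t,0)
            print(t,round(d["p"],2),np.round(d["centre"],1),np.round(pix(p,[d["centre"]],plane=pl)[0],1))
E
python3 a.py
cat > m.py <<'E'
import cv2,numpy as np
E
python3 -c "
import cv2
a=cv2.imread('pics/scene0.png');b=cv2.imread('pics/top0.png');print(a.shape)"
```

```text
pics
0.0 [ 211.8 -479.6  230.5] [ 0.1458 -0.1461  0.6926 -0.6912] [ 0.2 -0.2 -0.2] 85.4
{'time': 0.0, 'joints': array([-1.15498630e+00,  2.60691379e-01, -1.39394997e-01,  1.17268536e+00,
       -1.00650683e-05,  1.57080649e+00]), 'qvel': array([-0.00193863, -0.00089342, -0.00111923,  0.0003398 ,  0.00151173,
        0.00085044]), 'joint_torque': array([-2.03849260e-03, -4.05675280e+01,  2.53922957e+01,  1.86925870e-02,
       -2.55138802e-04, -3.44506184e-06]), 'position': array([ 211.78309873, -479.63670119,  230.45122756]), 'tcp_rot': array([ 0.14580302, -0.14609831,  0.69256262, -0.69119735]), 'contact_force': array([ 0.15326732, -0.17819047, -0.22592238]), 'torque': array([-0.04215925,  0.00362198, -0.0236477 ]), 'gripper_width': 85.42617302125313}
scene [[0.05, -0.612, 0.789, 1540.847], [0.999, 0.023, -0.045, -43.217], [0.01, 0.791, 0.612, 854.557], [0.0, 0.0, 0.0, 1.0]] 50.170971801175625 -0.03176988455830729
hook_grip 0.97 [164.6 305.5] [ 818.6 -260.5   15. ]
hook_grip 0.94 [240.  217.7] [486.9 -82.4  15. ]
hook_grip 0.59 [195.6 190.5] [ 340.  -227.5   15. ]
hook_tip 0.87 [157
[... 319 characters left out ...]
.026, 0.993, -0.119, 399.361], [-1.0, -0.027, -0.005, -10.03], [-0.008, 0.119, 0.993, 1529.855], [0.0, 0.0, 0.0, 1.0]] 42.00051640274189 -0.05262236357210029
hook_grip 0.92 [364.8 110.3] [ 823.  -255.1   15. ]
hook_grip 0.81 [305.5 231.1] [484.2 -75.1  15. ]
hook_grip 0.69 [362.5 287. ] [ 326.8 -226.4   15. ]
hook_tip 0.93 [408.9 295.7] [ 301.2 -346.7   41. ]
hook_tip 0.8 [260.8 207.7] [550.   46.1  41. ]
hook_tip 0.72 [390.7 154.2] [ 689.  -316.8   41. ]
cabinet 0.69 [262.4 157.6] [697.1  39.9   0. ]
ledge 0.72 [261.1 173.4] [634.4  40.9 105. ]
jar 0.83 [409.8 224.5] [ 495.4 -368.7    0. ]
tray 0.89 [132.  241.1] [469.6 411.6   0. ]
loupe 0.61 [283.9 132.5] [738.6 -22.1 123. ]
(420, 560, 3)
```

View pics/top0.png

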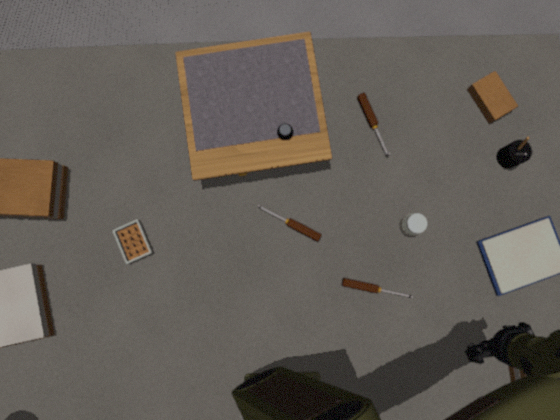

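View pics/scene0.png

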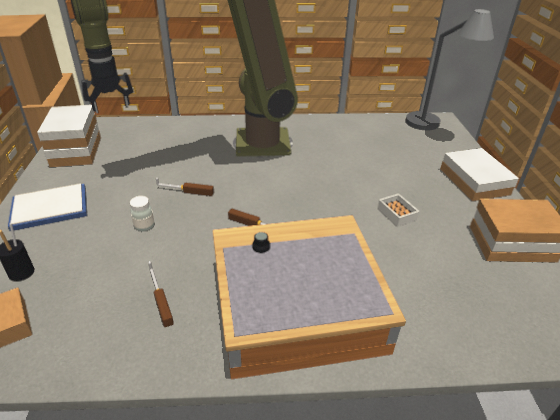

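```bash
cat > b.py <<'E'
from h import *
p=read_camera("top"); uv,X=cloud(p)
m=(abs(X[:,2]-123)<6)&(X[:,0]>560)&(abs(X[:,1]-40)<260)
r=cv2.minAreaRect(X[m][:,:2].astype(np.float32)); print(m.sum(),np.round(X[m][:,2].mean(),1),r,cv2.boxPoints(r).round(1).tolist())
Y=X[m]; ys=np.arange(-110,190,10); e=[Y[(abs(Y[:,1]-y)<5)][:,0].min() for y in ys]
print(np.polyfit(ys,e,1), np.round(e,0))
for o in outline_of(p,"hook_grip"):
    v,u=np.nonzero(o["mask"]); W=pix(p,np.c_[u,v],plane=18); c=W[:,:2].mean(0)
    q=cv2.fitLine(W[:,:2].astype(np.float32),cv2.DIST_L2,0,.01,.01).ravel()
    t=(W[:,:2]-q[2:])@q[:2]
    a=q[2:]+q[:2]*t.min(); b=q[2:]+q[:2]*t.max()
    print("hook",round(o["p"],2),c.round(1),np.degrees(np.arctan2(q[1],q[0])).round(1),a.round(1),b.round(1),o["bbox"])
c=p["img"][145:255,185:335,::-1]; cv2.imwrite("pics/crop1.png",cv2.resize(c,None,fx=5,fy=5,interpolation=cv2.INTER_CUBIC))
E
python3 b.py
```

```text
16619 123.9 ((819.1829833984375, 59.92213439941406), (358.88568115234375, 371.9409484863281), 7.3081135749816895) [[617.5, 221.60000610351562], [664.9000244140625, -147.39999389648438], [1020.7999877929688, -101.69999694824219], [973.5, 267.20001220703125]]
[-1.28078326e-01  6.46826235e+02] [661. 660. 658. 658. 656. 654. 654. 652. 651. 650. 648. 647. 645. 645.
 643. 641. 640. 639. 639. 636. 635. 634. 632. 632. 630. 630. 628. 628.
 625. 623.]
hook 0.74 [491.6 -62. ] 61.3 [ 463.8 -112.9] [544.   33.6] [266.7, 210.3, 319.8, 241.3]
hook 0.68 [ 328.4 -238.3] 75.9 [ 298.5 -357.6] [ 345.7 -169.6] [342.1, 276.8, 409.5, 298.6]
hook 0.61 [ 800.4 -271.2] 21.4 [ 689. -315.] [ 870.6 -243.7] [358.2, 94.7, 390.2, 159.1]
```

View pics/crop1.png

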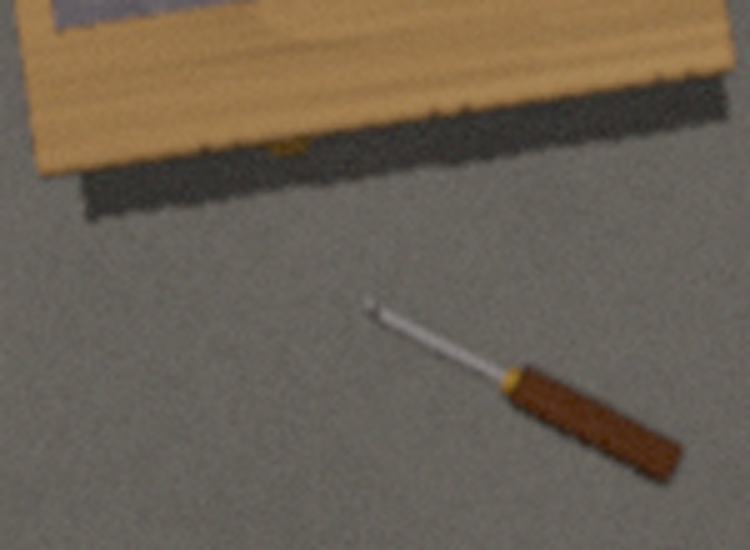

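```bash
cat >> h.py <<'E'
def plan(pos,yaw=None,flip=0,n=None):
    """world target TCP (tool down), jaws across rod yaw(deg). prints shift first (old axes), then turn"""
    s=get_state(); M=R.from_quat(np.roll(s["tcp_rot"],-1)).as_matrix()
    d=(np.array(pos)-s["position"]); sh=M.T@d/250; k=int(np.ceil(np.abs(d).max()/50)) if n is None else n
    print("pos",s["position"].round(1),"total",sh.round(4),"rows",k,"each",(sh/k).round(4))
    if yaw is not None:
        a=np.radians(yaw+180*flip); x=np.array([np.cos(a),np.sin(a),0]); y=np.array([0,0,-1.]); G=np.c_[x,y,np.cross(x,y)]
        r=R.from_matrix(M.T@G).as_rotvec()/np.pi; print("turn",r.round(4),"rows",np.ceil(np.linalg.norm(r)/.055))
E
cat > c.py <<'E'
from h import *
s=get_state(); print(R.from_quat(np.roll(s["tcp_rot"],-1)).as_matrix().round(3))
p=read_camera("top"); 
print("eye",pix(p,[[243,174.6],[243,176]],plane=78).round(1))
plan([487,-72,150],61,0); plan([487,-72,150],61,1)
E
python3 c.py
```

```text
[[-0.915 -0.     0.404]
 [-0.404 -0.    -0.915]
 [ 0.    -1.     0.   ]]
eye [[636.9  90.6  78. ]
 [633.1  90.7  78. ]]
pos [ 212.1 -480.3  231.3] total [-1.6657  0.3252 -1.0496] rows 9 each [-0.1851  0.0361 -0.1166]
turn [-0.      0.7935  0.    ] rows 15.0
pos [ 212.1 -480.3  231.3] total [-1.6657  0.3252 -1.0496] rows 9 each [-0.1851  0.0361 -0.1166]
turn [ 0.     -0.2065  0.    ] rows 4.0
```

```bash
python3 -m jog '[1,-0.185,0.0361,-0.1166,0,0,0, 1,-0.185,0.0361,-0.1166,0,0,0, 1,-0.185,0.0361,-0.1166,0,0,0, 1,-0.185,0.0361,-0.1166,0,0,0, 1,-0.185,0.0361,-0.1166,0,0,0, 1,-0.185,0.0361,-0.1166,0,0,0, 1,-0.185,0.0361,-0.1166,0,0,0, 1,-0.185,0.0361,-0.1166,0,0,0, 1,-0.185,0.0361,-0.1166,0,0,0]'
python3 -c "
from h import *
print(get_state()['joints'].round(3)); plan([487,-72,150],61,0); plan([487,-72,150],61,1)"
```

```text
time: 2.08
position: [487.9, -70.6, 150.0]
tcp_rot: [-0.146, 0.146, -0.692, 0.692]
contact_force: [1.3, -0.5, 1.0]
gripper_width: 85.5
[-0.143  0.256 -0.366  0.948 -0.     2.582]
pos [487.9 -70.6 150. ] total [0.0057 0.0001 0.0038] rows 1 each [0.0057 0.0001 0.0038]
turn [ 1.000e-04  7.935e-01 -3.000e-04] rows 15.0
pos [487.9 -70.6 150. ] total [0.0057 0.0001 0.0038] rows 1 each [0.0057 0.0001 0.0038]
turn [-3.000e-04 -2.065e-01 -1.000e-04] rows 4.0
```

```bash
python3 -m jog '[1,0,0,0,0,-0.0575,0, 1,0,0,0,0,-0.0575,0, 1,0,0,0,0,-0.0575,0, 1,0,0,0,0,-0.0575,0, 1,0,0,0,0,-0.0575,0, 1,0,0,0,0,-0.0575,0, 1,0,0,0,0,-0.0575,0, 1,0,0,0,0,-0.0575,0, 1,0,0,0,0,-0.0575,0, 1,0,0,0,0,-0.0575,0]' >/dev/null
python3 -m jog '[1,0,0,0,0,-0.0575,0, 1,0,0,0,0,-0.0575,0, 1,0,0,0,0,-0.0575,0, 1,0,0,0,0,-0.0575,0, 1,0,0,0,0,-0.0575,0, 1,0,0,0,0,-0.0575,0, 1,0,0,0,0,-0.0575,0, 1,0,0,0,0,-0.0575,0, 1,0,0,0,0,-0.0575,0, 1,0,0,0,0,-0.0575,0]'
python3 -m jog '[1,0,0,0,0,-0.0565,0, 1,0,0,0,0,0,0]'
cat > d.py <<'E'
from h import *
print(get_state()['joints'].round(3))
for n in("wrist","top"):
    p=read_camera(n); cv2.imwrite(f"pics/{n}1.png",p["img"][:,:,::-1])
    for t,z in(("hook_grip",15),("hook_tip",41)):
        for d in landmark_of(p,t)[:3]: print(n,t,round(d["p"],2),pix(p,[d["centre"]],plane=z)[0].round(1))
    for o in outline_of(p,"hook_grip")[:2]:
        v,u=np.nonzero(o["mask"]); r=p["range_z"][v,u]; k=r>0; W=pix(p,np.c_[u,v][k],r[k]); W=W[W[:,2]>22]
        if len(W)>30:
            q=cv2.minAreaRect(W[:,:2].astype(np.float32)); print(n,round(o["p"],2),len(W),q,W[:,2].max().round(1))
plan([487,-72,150],61,0)
E
python3 d.py
```

```text
time: 4.58
position: [486.9, -72.1, 150.1]
tcp_rot: [-0.638, 0.638, 0.305, -0.305]
contact_force: [-0.3, -0.1, 0.3]
gripper_width: 85.4
time: 4.82
position: [486.9, -72.1, 150.1]
tcp_rot: [-0.61, 0.61, 0.358, -0.358]
contact_force: [-0.6, 0.1, 0.2]
gripper_width: 85.3
[-0.147  0.255 -0.367  0.949 -0.    -1.21 ]
wrist hook_grip 0.76 [490. -72.  15.]
wrist hook_tip 0.95 [561.   51.6  41. ]
wrist 0.81 3023 ((511.33648681640625, -32.40448760986328), (190.96640014648438, 24.005882263183594), 60.61053466796875) 41.6
top hook_grip 0.84 [ 327.2 -220.3   15. ]
top hook_grip 0.55 [ 828.4 -264.5   15. ]
top hook_tip 0.78 [ 298.9 -350.9   41. ]
top hook_tip 0.61 [ 685.4 -314.1   41. ]
top 0.91 308 ((778.7103881835938, -280.0738525390625), (192.7467498779297, 26.61984634399414), 22.018278121948242) 46.0
top 0.69 323 ((321.78411865234375, -263.8780517578125), (182.24363708496094, 23.681926727294922), 75.45137023925781) 44.5
pos [486.9 -72.1 150.1] total [ 0.0007  0.0003 -0.0003] rows 1 each [ 0.0007  0.0003 -0.0003]
turn [-0.     -0.0002  0.    ] rows 1.0
```

View pics/wrist1.png

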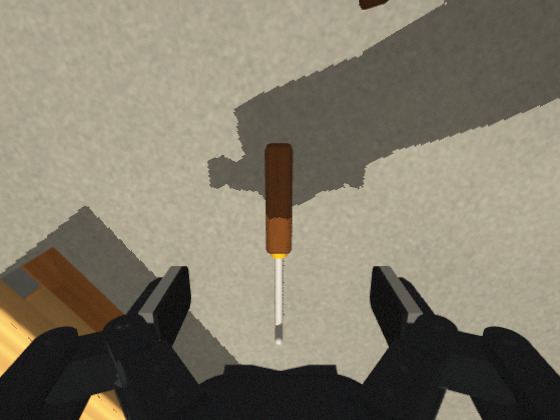

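```bash
python3 -c "
from h import *
plan([491,-69.3,4],60.6,0,n=4)"
```

```text
pos [486.9 -72.1 150.1] total [ 0.0179  0.5843 -0.009 ] rows 4 each [ 0.0045  0.1461 -0.0023]
turn [-0.     0.002  0.   ] rows 1.0
```

Descend, close, lift 60 mm.

```bash
python3 -m jog '[1,0.0045,0.15,-0.0023,0,0.002,0, 1,0.0045,0.15,-0.0023,0,0,0, 1,0.0045,0.15,-0.0023,0,0,0, 1,0.0045,0.134,-0.0023,0,0,0, 1,0,0,0,0,0,0]'
python3 -m jog '[-1,0,0,0,0,0,0, -1,0,0,0,0,0,0, -1,0,0,0,0,0,0, -1,0,0,0,0,0,0, -1,0,0,0,0,0,0, -1,0,0,0,0,0,0, -1,0,0,0,0,0,0, -1,0,0,0,0,0,0]'
python3 -m jog '[-1,0,-0.04,0,0,0,0, -1,0,-0.08,0,0,0,0, -1,0,-0.08,0,0,0,0, -1,0,0,0,0,0,0, -1,0,0,0,0,0,0]'
cat > e.py <<'E'
from h import *
import sys
def rod(n):
    p=read_camera("wrist"); cv2.imwrite(f"pics/w{n}.png",p["img"][:,:,::-1])
    s=st(); M=R.from_quat(np.roll(s["tcp_rot"],-1)).as_matrix()
    for t in("hook_grip","hook_tip"):
        for d in landmark_of(p,t)[:2]:
            h=s["position"][2]+(11 if t=="hook_grip" else 37); print(t,round(d["p"],2),np.round(d["centre"],1),(w:=pix(p,[d["centre"]],plane=h)[0]).round(1),"tool",(M.T@(w-s["position"])).round(1))
    for o in outline_of(p,"hook_grip")[:1]:
        v,u=np.nonzero(o["mask"]); r=p["range_z"][v,u]; k=r>0; W=(pix(p,np.c_[u,v][k],r[k])-s["position"])@M
        for a in range(-60,160,15):
            q=W[(W[:,0]>a)&(W[:,0]<a+15)]
            if len(q)>5: print(a,len(q),"x,y,z max-x",np.median(q,0).round(1),"top y",np.percentile(q[:,1],3).round(1))
rod(sys.argv[1])
E
python3 e.py 2
```

```text
time: 5.85
position: [488.5, -68.9, 2.1]
tcp_rot: [0.612, -0.609, -0.355, 0.358]
contact_force: [-0.4, 0.4, 0.1]
gripper_width: 85.2
time: 6.85
position: [492.0, -69.4, 5.2]
tcp_rot: [-0.61, 0.611, 0.358, -0.356]
contact_force: [-0.8, -0.1, 5.2]
gripper_width: 22.9
time: 7.48
position: [490.6, -69.3, 53.7]
tcp_rot: [0.611, -0.61, -0.357, 0.357]
contact_force: [-0.4, -0.1, -2.7]
gripper_width: 22.9
7.53 [490.3 -69.2  53.4] [ 0.6107 -0.6101 -0.3565  0.3573] [ 0.1  0.3 -2. ] 23.3
hook_grip 0.73 [278.9 277. ] [490.3 -70.9  64.4] tool [ -1.5 -11.   -0.8]
-60 1710 x,y,z max-x [-50.7 -24.   -0.2] top y -25.9
-45 2050 x,y,z max-x [-37.6 -25.   -0.2] top y -26.2
-30 1821 x,y,z max-x [-22.6 -25.   -0.6] top y -26.2
-15 1601 x,y,z max-x [ -7.8 -25.   -0.3] top y -26.1
0 1436 x,y,z max-x [  7.4 -24.9  -0.7] top y -25.9
15 1365 x,y,z max-x [ 22.5 -24.9  -0.3] top y -26.0
30 754 x,y,z max-x [ 34.4 -24.8  -0.3] top y -25.9
```

```bash
cat > f.py <<'E'
from h import *
p=read_camera("top"); 
for im in (cv2.imread("pics/top0.png"),p["img"][:,:,::-1]):
    hsv=cv2.cvtColor(im.copy(),cv2.COLOR_BGR2HSV)
    o=np.array([690.8,43.5]); c=np.array([.9919,.1274]); n=np.array([-.1274,.9919])
    v,u=np.mgrid[168:186,225:265]; uv=np.c_[u.ravel(),v.ravel()]; W=pix(p,uv,plane=77)[:,:2]-o
    h=hsv[uv[:,1],uv[:,0]].astype(int); L=W@c; Y=W@n
    edge=pix(p,uv,plane=105)[:,:2]-o
    k=(edge@c< -51.)&(h[:,1]>110)&(h[:,2]>45)
    for a,b,g,q in zip(L[k].round(1),Y[k].round(1),h[k],uv[k]): print(q,a,b,g)
    print('--')
E
python3 f.py; python3 -c "
from h import *
plan([490.3,-69.2,30],7.3,0)"
```

```text
[245 174] -46.5 48.1 [ 19 167  81]
[239 175] -46.7 64.4 [ 21 154  71]
[240 175] -47.1 61.8 [ 21 157  81]
[241 175] -47.5 59.1 [ 19 163  78]
[242 175] -47.9 56.5 [ 18 147  78]
[243 175] -48.4 53.8 [ 20 150  73]
[244 175] -48.8 51.1 [ 18 136  73]
--
[245 174] -46.5 48.1 [ 18 156  85]
[239 175] -46.7 64.4 [ 17 131  76]
[240 175] -47.1 61.8 [ 20 181  79]
[241 175] -47.5 59.1 [ 17 151  83]
[242 175] -47.9 56.5 [ 19 156  80]
[243 175] -48.4 53.8 [ 19 156  77]
[244 175] -48.8 51.1 [ 19 144  71]
--
pos [490.4 -69.2  53.4] total [-0.0001  0.0934  0.0003] rows 1 each [-0.0001  0.0934  0.0003]
turn [-0.0003  0.2963 -0.0004] rows 6.0
```

```bash
python3 -m jog '[-1,0,0.031,0,0,0.0494,0, -1,0,0.031,0,0,0.0494,0, -1,0,0.031,0,0,0.0494,0, -1,0,0,0,0,0.0494,0, -1,0,0,0,0,0.0494,0, -1,0,0,0,0,0.0494,0, -1,0,0,0,0,0,0]'
python3 -c "
from h import *
plan([476,71.4,28],7.3,0)"; python3 e.py 3
```

```text
time: 8.6
position: [490.8, -69.3, 30.5]
tcp_rot: [0.706, -0.706, -0.045, 0.046]
contact_force: [0.5, 0.4, -1.1]
gripper_width: 23.2
pos [490.8 -69.3  30.5] total [0.0135 0.01   0.5656] rows 3 each [0.0045 0.0033 0.1885]
turn [-0.0001  0.0005 -0.0002] rows 1.0
8.65 [490.9 -69.3  30.6] [ 0.7057 -0.7056 -0.0456  0.046 ] [ 0.2  0.4 -1.9] 23.1
hook_grip 0.9 [279.  277.5] [489.3 -70.1  41.6] tool [ -1.7 -11.   -0.6]
-60 1777 x,y,z max-x [-50.9 -23.6  -0.3] top y -25.7
-45 2037 x,y,z max-x [-37.6 -24.6   0. ] top y -25.8
-30 1845 x,y,z max-x [-22.7 -24.6  -0.4] top y -25.7
-15 1615 x,y,z max-x [ -7.7 -24.6  -0.1] top y -25.7
0 1451 x,y,z max-x [  7.4 -24.5  -0.5] top y -25.6
15 1367 x,y,z max-x [ 22.4 -24.4  -0.2] top y -25.5
30 755 x,y,z max-x [ 34.3 -24.5  -0.2] top y -25.4
```

```bash
python3 -m jog '[-1,0.0045,0.0033,0.1885,0,0,0, -1,0.0045,0.0033,0.1885,0,0,0, -1,0.0045,0.0033,0.1885,0,0,0, -1,0,0,0,0,0,0]'
python3 - <<'E'
from h import *
s=st()
p=read_camera("top"); h=s["position"][2]+36.5
o=np.array([690.8,43.5]); c=np.array([.9919,.1274]); n=np.array([-.1274,.9919])
for d in landmark_of(p,"hook_tip"):
    w=pix(p,[d["centre"]],plane=h)[0]; print(round(d["p"],2),np.round(d["centre"],1),w.round(1),(w[:2]-o)@c,(w[:2]-o)@n)
t=s["position"][:2]+134.5*c-o; print("kin",t@c,t@n, proj(p,[[*(t+o),h]]))
cv2.imwrite("pics/crop4.png",cv2.resize(p["img"][140:240,190:330,::-1],None,fx=5,fy=5,interpolation=cv2.INTER_CUBIC))
E
```

```text
time: 9.3
position: [476.2, 74.0, 28.4]
tcp_rot: [0.706, -0.705, -0.047, 0.047]
contact_force: [0.1, -0.4, -1.2]
gripper_width: 22.8
9.3 [476.2  74.   28.4] [ 0.7058 -0.7053 -0.0471  0.047 ] [ 0.1 -0.4 -1.2] 22.8
0.84 [410.7 294.8] [ 305.  -346.2   64.9] -432.36688902335516 -337.4013332556717
0.78 [387.  151.6] [ 691.8 -302.2   64.9] -43.04713159756578 -342.98731729825215
0.48 [244.1 187.7] [603.1  89.2  64.9] -81.15694996502819 56.49511181191706
0.26 [131.9 244. ] [458.9 393.9  64.9] -185.41016242425144 377.1469262084131
kin -74.48534216817063 57.580871421436406 [[243.34395034 185.34823853]]
```

View pics/crop4.png

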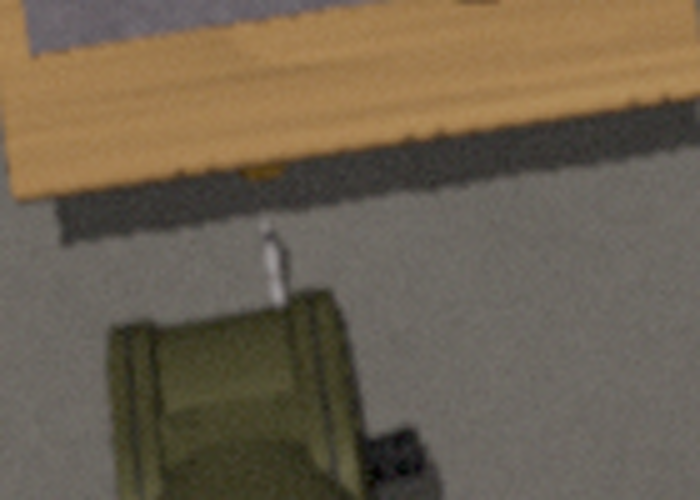

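```bash
python3 -m jog '[-1,0.05,0.002,-0.008,0,0,0, -1,0.05,0,0,0,0,0, -1,0.05,0,0,0,0,0, -1,0.025,0,0,0,0,0, -1,0.025,0,0,0,0,0, -1,0,0,0,0,0,0]'
python3 -m jog '[-1,0,-0.01,0,0,0,0, -1,0,-0.01,0,0,0,0, -1,0,-0.01,0,0,0,0, -1,0,0,0,0,0,0]'
```

```text
time: 10.15
position: [526.8, 75.7, 27.8]
tcp_rot: [0.706, -0.706, -0.045, 0.045]
contact_force: [-1.3, -0.1, -2.3]
gripper_width: 23.2
time: 10.65
position: [526.6, 75.7, 35.8]
tcp_rot: [0.706, -0.706, -0.045, 0.045]
contact_force: [-0.7, -0.6, -1.7]
gripper_width: 22.9
```

```bash
python3 -m jog '[-1,0,0,0.01,0,0,0, -1,0,-0.01,0,0,0,0, -1,0,-0.01,0,0,0,0, -1,0,-0.01,0,0,0,0, -1,0,0,0,0,0,0]'
python3 -m jog '[-1,0,-0.01,0,0,0,0, -1,0,-0.01,0,0,0,0, -1,0,-0.008,0,0,0,0, -1,0,0,0,0,0,0, -1,0,0,0,0,0,0]'
```

```text
time: 11.28
position: [526.3, 78.2, 43.2]
tcp_rot: [0.706, -0.706, -0.045, 0.045]
contact_force: [0.1, 0.7, -1.6]
gripper_width: 22.8
time: 11.9
position: [526.0, 78.2, 49.8]
tcp_rot: [-0.706, 0.706, 0.045, -0.045]
contact_force: [0.5, -0.9, -1.6]
gripper_width: 23.0
```

```bash
python3 -m jog '[-1,-0.016,0,0,0,0,0, -1,-0.016,0,0,0,0,0, -1,-0.012,0,0,0,0,0, -1,0,0,0,0,0,0]'
python3 -m jog '[-1,-0.012,0,0,0,0,0, -1,-0.012,0,0,0,0,0, -1,-0.012,0,0,0,0,0]'
```

```text
time: 12.4
position: [514.7, 76.7, 49.8]
tcp_rot: [-0.706, 0.706, 0.045, -0.045]
contact_force: [-0.5, -0.5, -1.7]
gripper_width: 23.2
time: 12.78
position: [509.3, 76.0, 50.6]
tcp_rot: [0.706, -0.706, -0.047, 0.043]
contact_force: [7.3, 0.8, -5.0]
gripper_width: 22.7
```

```bash
python3 -m jog '[-1,-0.012,0,0,0,0,0, -1,-0.016,0,0,0,0,0, -1,-0.016,0,0,0,0,0, -1,-0.016,0,0,0,0,0]'; python3 -m jog '[-1,-0.02,0,0,0,0,0, -1,-0.02,0,0,0,0,0, -1,-0.02,0,0,0,0,0, -1,-0.02,0,0,0,0,0, -1,-0.02,0,0,0,0,0]'; python3 -m jog '[-1,-0.02,0,0,0,0,0, -1,-0.02,0,0,0,0,0, -1,-0.02,0,0,0,0,0, -1,-0.02,0,0,0,0,0]'
```

```text
time: 13.28
position: [494.6, 74.2, 50.5]
tcp_rot: [0.706, -0.706, -0.047, 0.043]
contact_force: [7.6, 1.2, -4.6]
gripper_width: 22.8
time: 13.9
position: [469.9, 71.1, 50.6]
tcp_rot: [0.706, -0.705, -0.047, 0.043]
contact_force: [6.6, 1.3, -5.6]
gripper_width: 22.9
time: 14.4
position: [450.1, 68.5, 50.6]
tcp_rot: [0.706, -0.705, -0.047, 0.043]
contact_force: [6.1, 1.4, -5.6]
gripper_width: 23.2
```

```bash
python3 -m jog '[-1,-0.016,0,0,0,0,0, -1,-0.016,0,0,0,0,0, -1,-0.016,0,0,0,0,0, -1,-0.012,0,0,0,0,0]'; python3 -m jog '[-1,-0.008,0,0,0,0,0, -1,-0.008,0,0,0,0,0]';  python3 -m jog '[-1,-0.006,0,0,0,0,0]'; python3 -m jog '[-1,-0.006,0,0,0,0,0]'
```

```text
time: 14.9
position: [435.0, 66.6, 50.6]
tcp_rot: [0.706, -0.705, -0.047, 0.043]
contact_force: [6.9, 0.6, -5.2]
gripper_width: 22.8
time: 15.15
position: [431.1, 66.1, 50.6]
tcp_rot: [0.706, -0.705, -0.047, 0.043]
contact_force: [6.4, 0.8, -4.9]
gripper_width: 22.9
time: 15.28
position: [429.5, 65.9, 50.6]
tcp_rot: [0.706, -0.705, -0.047, 0.043]
contact_force: [5.8, 1.1, -5.5]
gripper_width: 23.1
time: 15.4
position: [428.0, 65.7, 50.6]
tcp_rot: [0.706, -0.705, -0.047, 0.043]
contact_force: [6.2, 1.4, -5.8]
gripper_width: 22.7
```

```bash
for i in 1; do python3 -m jog '[-1,-0.004,0,0,0,0,0]'; python3 -m jog '[-1,-0.004,0,0,0,0,0]'; python3 -m jog '[-1,-0.004,0,0,0,0,0]'; done | grep -E "pos|force"
```

```text
position: [427.0, 65.6, 50.6]
contact_force: [6.3, 0.4, -5.0]
position: [426.0, 65.5, 50.6]
contact_force: [5.1, 1.0, -4.8]
position: [425.0, 65.3, 50.6]
contact_force: [6.6, 0.9, -5.4]
```

```bash
(python3 -m jog '[-1,-0.003,0,0,0,0,0]'; python3 -m jog '[-1,-0.002,0,0,0,0,0]'; python3 -m jog '[-1,-0.002,0,0,0,0,0]') | grep -E "pos|force"
```

```text
position: [424.2, 65.3, 50.6]
contact_force: [6.2, 0.5, -4.7]
position: [423.9, 65.2, 50.6]
contact_force: [6.7, 0.6, -6.2]
position: [423.9, 65.2, 50.7]
contact_force: [7.3, 1.2, -6.0]
```

```bash
(python3 -m jog '[-1,-0.002,0,0,0,0,0]';python3 -m jog '[-1,-0.002,0,0,0,0,0]') | grep -E "pos|force"
```

```text
position: [423.9, 65.2, 50.8]
contact_force: [8.5, 1.8, -5.9]
position: [423.9, 65.2, 50.9]
contact_force: [8.4, 1.5, -5.0]
```

```bash
python3 -m jog '[-1,0.016,0,0,0,0,0, -1,0.016,0,0,0,0,0, -1,0.022,0,0,0,0,0, -1,0,0,0,0,0,0, -1,0,0,0,0,0,0]';  python3 -m jog '[-1,0,0.016,0,0,0,0, -1,0,0.02,0,0,0,0, -1,0,0.02,0,0,0,0, -1,0,0,0,0,0,0]'; python3 -m jog '[-1,0,0.02,0,0,0,0, -1,0,0.024,0,0,0,0, -1,0,0.016,0,0,0,0, -1,0,0,0,0,0,0]'
```

```text
time: 17.02
position: [432.1, 66.2, 49.7]
tcp_rot: [-0.706, 0.706, 0.045, -0.045]
contact_force: [-0.3, 0.2, -1.7]
gripper_width: 22.7
time: 17.52
position: [431.9, 66.1, 35.3]
tcp_rot: [-0.706, 0.706, 0.044, -0.045]
contact_force: [-0.3, -0.7, -2.2]
gripper_width: 22.6
time: 18.02
position: [432.1, 66.2, 20.4]
tcp_rot: [-0.706, 0.706, 0.045, -0.045]
contact_force: [0.3, -0.3, -2.0]
gripper_width: 22.9
```

```bash
python3 -m jog '[-1,-0.04,0,0,0,0,0, -1,-0.06,0,0,0,0,0, -1,-0.08,0,0,0,0,0, -1,-0.08,0,0,0,0,0, -1,-0.02,0,0,0,0,0, -1,0,0,0,0,0,0]';  python3 -m jog '[-1,0,0.02,0,0,0,0, -1,0,0.02,0,0,0,0, -1,0,0.016,0,0,0,0, -1,0,0.006,0,0,0,0, -1,0,0,0,0,0,0, -1,0,0,0,0,0,0]'; python3 e.py 5
```

```text
time: 18.77
position: [363.0, 57.3, 21.1]
tcp_rot: [0.706, -0.706, -0.045, 0.045]
contact_force: [0.5, 0.3, -2.0]
gripper_width: 23.2
time: 19.52
position: [363.0, 57.3, 5.4]
tcp_rot: [-0.706, 0.706, 0.045, -0.045]
contact_force: [-2.2, -1.1, 2.4]
gripper_width: 23.1
19.57 [363.   57.3   5.4] [-0.7057  0.7057  0.0448 -0.045 ] [-1.8 -0.6  2.8] 23.1
hook_grip 0.73 [279.5 273.4] [359.3  56.5  16.4] tool [ -3.8 -11.   -0.3]
-60 1751 x,y,z max-x [-50.9 -24.   -0. ] top y -26.0
-45 2038 x,y,z max-x [-37.6 -24.8  -0. ] top y -26.1
-30 1819 x,y,z max-x [-22.7 -24.8  -0.5] top y -26.0
-15 1608 x,y,z max-x [ -7.8 -24.7  -0.5] top y -25.8
0 1446 x,y,z max-x [  7.3 -24.6  -0.1] top y -25.7
15 1353 x,y,z max-x [ 22.3 -24.5  -0.2] top y -25.6
30 769 x,y,z max-x [ 34.3 -24.4  -0.2] top y -25.4
```

```bash
python3 -m jog '[0,0,0,0,0,0,0, 0,0,0,0,0,0,0, 0.5,0,0,0,0,0,0, 1,0,0,0,0,0,0, 1,0,0,0,0,0,0, 1,0,0,0,0,0,0]'; python3 -m jog '[1,0,-0.06,0,0,0,0, 1,0,-0.16,0,0,0,0, 1,0,-0.2,0,0,0,0, 1,0,-0.2,0,0,0,0, 1,0,0,0,0,0,0]'; python3 e.py 6 | head -4
python3 - <<'E'
from h import *
p=read_camera("top"); cv2.imwrite("pics/top6.png",p["img"][:,:,::-1])
w=read_camera("wrist")
o=outline_of(w,"hook_grip")[0]; v,u=np.nonzero(o["mask"]); r=w["range_z"][v,u]; k=r>0; W=pix(w,np.c_[u,v][k],r[k])
print(o["p"],"top z pct",np.percentile(W[:,2],[5,50,95,99]).round(1), cv2.minAreaRect(W[:,:2].astype(np.float32)))
uv,X=cloud(p); o=np.array([690.8,43.5]); c=np.array([.9919,.1274]); n=np.array([-.1274,.9919]); q=X[:,:2]-o
m=(abs(q@n)<140)&(X[:,2]>85)&(X[:,2]<112)&(q@c<-52)&(q@c>-160); print(m.sum(), np.percentile((q@c)[m],[2,5,50]) if m.sum() else 0)
cv2.imwrite("pics/fin.png",np.hstack([cv2.resize(p["img"],(400,300)),cv2.resize(w["img"],(400,300))])[:,:,::-1])
E
```

```text
time: 20.48
position: [363.1, 57.4, 5.3]
tcp_rot: [0.706, -0.706, -0.045, 0.045]
contact_force: [0.7, 0.5, -0.1]
gripper_width: 85.4
time: 21.1
position: [366.3, 57.9, 163.9]
tcp_rot: [0.706, -0.705, -0.048, 0.042]
contact_force: [0.7, -0.4, -0.5]
gripper_width: 85.4
21.15 [364.7  57.6 162. ] [ 0.7058 -0.7055 -0.0465  0.0433] [ 0.7 -0.2 -0.6] 85.5
hook_grip 0.74 [279.2 186.6] [320.8  51.7 173. ] tool [-44.2 -11.2  -0.3]
hook_tip 0.73 [277.9 327.8] [374.   57.8 199. ] tool [  9.4 -37.   -0.9]
-60 395 x,y,z max-x [-51.1 132.2  -0.8] top y 130.5
0.92 top z pct [16.2 29.5 31.2 38.2] ((415.9269714355469, 61.613792419433594), (213.9838104248047, 27.822792053222656), 6.178103923797607)
711 [-96.18729305 -95.7392441  -88.89719427]
```

View pics/fin.png

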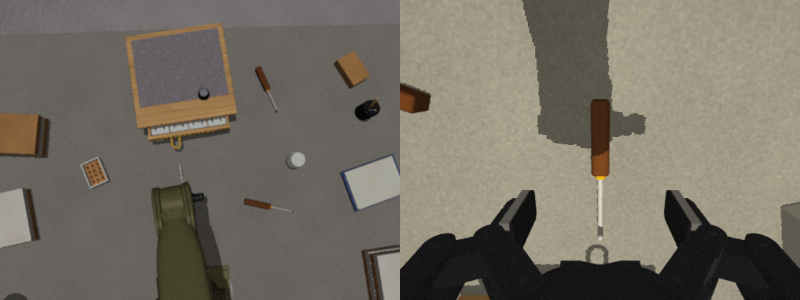

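The drawer is fully open: its front edge measures about 96 mm out. The rod lies flat, clear of the eye, and the bystanders have not moved.

```bash
python3 -c "
from plant import *
print(hand_in())"
```

```text
the job is handed in; nothing more can be done
None
```

The drawer is out to its stop and the hooked rod is back on the table. I handed the job in at about 21 s; no verdict was reported.

- **Rod:** I picked the leftmost of the three look-alike rods and lifted it by the handle.
- **Finding the eye:** A sliver of brass showed past the ledge in the top picture, so I aimed at that instead of feeling along the whole front. The peg went up into the eye at the first try, with no contact force on the way in.
- **Pull:** The readings taken between moves showed about 6–8 N along the pull, with a small vertical part. At the stop the arm stalled and the pull rose to about 8.5 N, so I stopped. The highest combined reading was about 10.5 N, well under 25 N.
- **Unhooking:** I moved the peg back to the middle of the eye, lowered it, drew the rod back about 70 mm, set it down and released it.

Last checks:
- **Drawer:** Depth points from the top camera put the front edge about 96 mm out (the stop is 95 mm).
- **Rod:** The handle top is about 30 mm above the table, so it lies flat, and the picture shows the tip clear of the eye.
- **Bystanders:** The jar, tray and loupe look unmoved by eye; I did not measure them again.
- **One disagreement:** I first put the drawer about 5 mm out at the start, but first contact while pulling suggested about 9 mm. The travel to the stop suggested about 9 mm too; it made no difference to the result.

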